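Fit the missing label holder to a desk bin

ROBOT

A 7-joint arm with a two-finger parallel gripper is mounted at the origin on a cart in front of the work surface, level with it; the furniture and walls round the work are solid. World frame = base frame: x ahead of the robot, y to its left, z up, the work surface at z = 0. Lengths are in m, angles in rad, forces in N, time in s.
With the tool pointing down it reaches from about 0.425 to 0.925 m from the base axis. Payload 6.8 kg.
Tool frame: the origin (TCP) lies on the centre line of the jaws, within the pads' length; the fingertips stand 8 mm ahead of it and the grasp point (between the pads) lies 11 mm behind it (bot.tips_ahead is the distance from the TCP to the fingertips, in m); z points along the fingers, y is the line along which they close (so a half turn about z gives the same grasp; the last joint's range is limited). The gripper opens to 85 mm and grips with 20 to 120 N. Pads are 22 mm wide; open, the fingers measure 114 mm over their backs; the gripper's body (76 mm by 85 mm) begins 54 mm behind the grasp point. The pads swing forward as they close: fully open they stand 13 mm farther back than shut.
Start: joints at [1.224, 0.477, 0.022, 1.555, -0.011, 1.109, -0.083], TCP at [0.16, -0.656, 0.239] pointing down, gripper open.
Joint ranges: [-2.96, 2.96], [-0.34, 2.1], [-1.41, 1.46], [0.24, 2.44], [-1.37, 4.51], [0.17, 1.92], [-2.96, 2.96]. Speed limits (rad/s): [2.39, 2.39, 3.14, 3.14, 3.14, 3.14, 3.14].

INTERFACE

Orientations are given as a unit quaternion [w, x, y, z].
In Python, from station import bot gives the robot as it stands.
- The arm moves only by the tool send_rows, never from a script. Its argument "deltas" is text: rows parted by semicolons, each of 4 numbers parted by spaces: the shift along the tool's x, y, z in m, then the turn about the tool's z in degrees. In form: x y z spin; .... A call has 1 to 5 rows; each row is the pose to reach, as a shift and turn from the pose commanded when the call began, along the tool's axes at that moment; what a row does not reach only later rows make up. A row lasts 1/10 s, in which the tool goes at most 50 mm and 8.59 degrees, less where a joint would pass 70% of its speed; a pose out of reach is approached as far as the arm can. A call with a gripper value outside its range is refused whole. "claw" is the opening, from 0 (shut) to 1 (fully open), set as the call begins (left out, the last holds). The fingers move at their own pace and stop on an object; "force" is the grip in N (left out, the last holds). Time passes only in rows, so rows that repeat a pose let the fingers close. It gives the time, the measured TCP pose, the force, the opening and the grip force at its end, in the units of the state.
- bot.get_obs(): the state, without advancing time (a new reading comes with each control period).
- bot.read_camera(name): name is "scene" or "top" or "wrist"; returns a dict with "img" (384x512x3 uint8, red, green, blue), "depth" (384x512 float32, m along the optical axis (not along the pixel's ray), 0 where there is no reading), "fx", "fy", "cx", "cy" (pixels), "camera_from_world" (4x4, takes a point from world to camera coordinates). Camera axes: x right, y up, looking along -z (the intrinsics and any distortion apply to the point x, -y, -z); pixel columns grow to the right and rows downward; lengths in m; the calibration is good to about 2 mm. The wrist camera is an equidistant fisheye: a pixel r from the principal point sees the ray r / f radians off the axis. A picture is of the moment at which its call begins.
- bot.hand_in(): hands the job in; it is judged then, once.
Trained networks look in a picture, given as the dict that the camera call returned (one of the last four; its "shot" number tells which), for a name from the list of things; names that differ only in an ending like _2 or _b are one class to them, and where a whole thing is asked for, a point or a joint stands for the part that bears it (a point fixed in the world has none). Each returns a list of dicts, best first, with "confidence" (0 to 1); they miss things now and then, are a little off and sometimes report something else, mostly with a low value. They report only what shows in the picture. A call takes as long as a camera call.
- bot.masks_of(picture, query): "mask" (384x512 bool, what is visible of it).
- bot.landmark_of(picture, query): "xyz" ([x, y, z] in m, in world coordinates, good to about 4 mm: a listed point, or the origin of a listed thing).
The state is a dict: "t": time; "q": joint angles; "joint_vel": joint speeds; "joint_torque": joint torques, N m; "eef_pos": TCP position; "tool_rot": TCP orientation; "contact_force": force on the tool from outside, world axes, zero at the start; "torque": the same for the moment, N m; "gripper_width": opening from 0.0 (shut) to 1.0 (fully open); "grasp_force": force on a finger pad.
Only numpy, scipy, OpenCV 4.12 (cv2) and the standard library are available. Lean on these libraries where they do the work, as an engineer would, in place of code of your own. Each camera call takes 0.05 s, during which the arm holds its last target. There are 200 camera calls.

TASK

One of the three desk bins, the one with the roll of tape in it, has no label holder in the rail on its front. Take the spare label holder out of its wooden stand, push it upright down behind the lip of that bin's rail until its foot has pressed the springy seat in the rail fully home, and finish there: with the gripper still on the holder, keeping it pressed down and not letting go. Do not knock the other things on the table about.

Things in the scene. Friction and masses are not known exactly. Their poses are not given: they have to be found in the camera images.
- holder: The spare label holder: loose white plate, 8 mm thick (its x), 60 mm wide (y), 95 mm tall (z), about 50 g. Origin under the middle of its foot. A card is on its -x face; either face may go to the bin. Parked upright in the stand, its top 105 mm above the table. Grip across the 8 mm; fingertips over 40 mm above its foot stay clear of the bin's front wall.
- holder_center (a point): Centre of the spare label holder, 47.5 mm above its foot and below its top; axes as the holder's (x through the thickness, y along the width, z up).
- holder_foot (a point): Middle of the underside of the spare label holder's foot; axes as the holder's.
- stand: Fixed wooden stand in which the spare holder is parked: block 56x100x28 mm (x, y, z), slot 11 mm (x) by 66 mm (y), its floor 10 mm above the table, so the holder sits 18 mm deep. Origin centre of its underside.
- bin_open: The bin without a label holder, a roll of tape in it: open grey bin, 120 mm deep (its x), 112 wide (y), 66 high, walls 4 mm, fixed. Origin centre of the underside; its front is its own -x side, towards the robot. The other two bins are alike, hold wooden letters and clips and already have holders in their rails; the three change places.
- slot_mouth (a point): Middle of the mouth of the empty slot on that bin's front, 50 mm above the table; axes as the bin's. Slot 12 mm across (x), 72 mm along (y), between an aluminium lip (inner face at x = -6 mm, top edge flared outward and up to 3 mm higher) and the bin's front wall (x = +6 mm, rising 16 mm above the mouth: the holder can be felt against it). The seat's top lies 10 mm below the mouth at rest.
- seat (a joint): The springy seat in that slot: 0 m at rest, 0.008 m pressed fully down onto its stop (the holder's foot is then 18 mm below the mouth). It takes about 3 N to start and 9 N to reach the stop, and springs back when let go.
- by_ink_bottle: Bystander to leave alone: ink bottle, dark glass, 53x52x60 mm. Origin centre of its underside.
- by_glue_stick: Bystander to leave alone: standing glue stick, 28 mm across, 92 mm tall. Origin centre of its underside.
- by_stapler: Bystander to leave alone: desk stapler 36x150x50 mm. Origin centre of its underside.
- by_sharpener: Bystander to leave alone: small brass pencil sharpener 18x28x16 mm. Origin centre of its underside.
- by_keys: Bystander to leave alone: bunch of keys lying flat, 104x115x8 mm. Origin centre of its underside.

How it is judged:
By the outcome, as a careful person would: the job done as asked, in the order asked, and still so for the second after the job is handed in, while the arm keeps its last pose, push and grip.
It also fails if it takes over 35 s, if anything falls off the work surface, if the arm or the gripper's body presses on something with over 40 N, if the wrist force passes 120 N, or if a joint passes its speed limit or range.

## Working session

There is one attempt and no reset: what is moved stays moved. The work goes in short steps, Python scripts to look and compute and a tool call to move; the robot and the scene stay as the last step left them, time stands still between calls to the robot, and variables do not carry over. Pictures are saved under pics/ and viewed, at most 10 in all, crops included, and the job is handed in when it is done.

Besides the shell and the picture viewer there is one more tool, called after "Request:" by a JSON object that holds its "fn" and its "kwargs", one argument or row to a line. send_rows: Moves the arm, as the interface text tells. Its arguments: {"type":"object","properties":{"deltas":{"type":"string"},"claw":{"type":"number"},"force":{"type":"number"}},"required":["deltas"]}

```bash
mkdir -p pics; ls; cat > h.py <<'E'
import numpy as np, cv2
from station import bot
def world(p, mask):
    d=p["depth"]; v,u=np.nonzero(mask & (d>0)); z=d[v,u]
    X=np.stack([(u-p["cx"])/p["fx"]*z, -(v-p["cy"])/p["fy"]*z, -z, np.ones_like(z)])
    return (np.linalg.inv(p["camera_from_world"])@X)[:3].T
def save(p,name): cv2.imwrite("pics/"+name, p["img"][:,:,::-1])
E
python3 - <<'E'
from h import *
o=bot.get_obs(); print({k:np.round(v,3) for k,v in o.items()})
for c in("scene","top"):
    p=bot.read_camera(c); save(p,c+"0.png")
    print(c,np.round(np.linalg.inv(p["camera_from_world"])[:3,3],2),[p[k] for k in("fx","fy","cx","cy")])
    for q in("holder","holder_center","stand","bin_open","slot_mouth","by_stapler","by_ink_bottle","by_glue_stick","by_keys","by_sharpener"):
        print(q,[(np.round(r["xyz"],3),round(r["confidence"],2)) for r in bot.landmark_of(p,q)[:3]])
E
```

```text
pics
{'t': np.float64(0.0), 'q': array([ 1.224,  0.478,  0.022,  1.556, -0.011,  1.109, -0.083]), 'joint_vel': array([ 0.001, -0.003, -0.001, -0.   , -0.001, -0.001,  0.001]), 'joint_torque': array([ 1.0000e-03, -5.9644e+01,  1.6080e+00, -2.8119e+01,  1.3000e-02,
        9.0000e-03, -0.0000e+00]), 'eef_pos': array([ 0.16 , -0.655,  0.238]), 'tool_rot': array([-0.001,  0.993,  0.119, -0.   ]), 'contact_force': array([-0.325,  0.394, -0.776]), 'torque': array([-0.031,  0.039, -0.016]), 'grasp_force': np.float64(0.0), 'gripper_width': np.float64(1.0)}
scene [-0.29  0.38  0.92] [441.84546215803016, 441.84546215803016, 253.27921808152956, 195.60680520322197]
holder [(array([0.48 , 0.075, 0.01 ]), 0.79)]
holder_center [(array([0.475, 0.07 , 0.063]), 0.95)]
stand [(array([0.48 , 0.074, 0.002]), 0.59), (array([ 0.662, -0.383, -0.002]), 0.19)]
bin_open [(array([0.693, 0.   , 0.002]), 0.89)]
slot_mouth [(array([ 0.624, -0.006,  0.048]), 0.59)]
by_stapler [(array([ 0.64 ,  0.383, -0.001]), 0.84), (array([0.69 , 0.001, 0.001]), 0.27), (array([0.478, 0.076, 0.008]), 0.22)]
by_ink_bottle [(array([
[... 226 characters left out ...]
.58)]
top [0.31 0.01 1.43] [419.6022560477198, 419.6022560477198, 253.6203294689003, 189.53680345294563]
holder [(array([0.475, 0.068, 0.013]), 0.54)]
holder_center [(array([0.478, 0.075, 0.057]), 0.4)]
stand [(array([0.476, 0.072, 0.002]), 0.76)]
bin_open [(array([ 0.69 , -0.001, -0.003]), 0.59), (array([ 0.492, -0.267, -0.004]), 0.56)]
slot_mouth [(array([ 0.626, -0.003,  0.049]), 0.66)]
by_stapler [(array([ 0.645,  0.384, -0.001]), 0.95)]
by_ink_bottle [(array([0.463, 0.287, 0.001]), 0.64)]
by_glue_stick [(array([ 0.492, -0.263, -0.002]), 0.54)]
by_keys [(array([ 0.662, -0.381,  0.   ]), 0.56)]
by_sharpener [(array([ 0.646,  0.383, -0.002]), 0.54), (array([ 0.411, -0.27 ,  0.002]), 0.53)]
```

View pics/scene0.png

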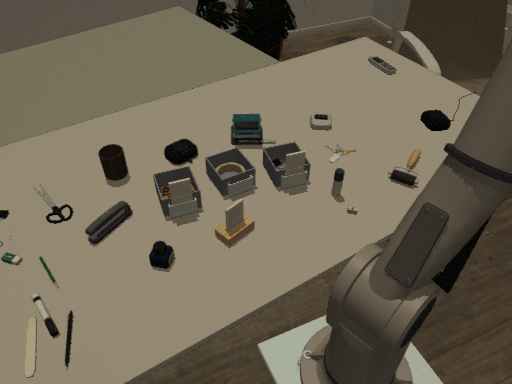

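View pics/top0.png

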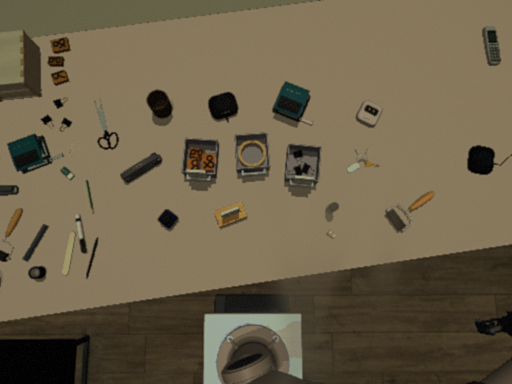

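```bash
python3 - <<'E'
from h import *
for c in("scene","top"):
    p=bot.read_camera(c)
    for q in ("holder","stand","bin_open"):
        for r in bot.masks_of(p,q)[:2]:
            m=r["mask"]; P=world(p,m)
            if len(P)<10: continue
            v,u=np.nonzero(m)
            zt={"holder":(.085,.115),"stand":(.02,.034),"bin_open":(.058,.072)}[q]
            T=P[(P[:,2]>zt[0])&(P[:,2]<zt[1])]
            print(c,q,round(r["confidence"],2),"px",u.min(),u.max(),v.min(),v.max(),"n",len(P),len(T),"z",np.round(np.percentile(P[:,2],[2,50,98]),3))
            if len(T)>8:
                (cx,cy),(w,h),a=cv2.minAreaRect((T[:,:2]*1000).astype(np.float32))
                print("   rect",round(cx,1),round(cy,1),round(w,1),round(h,1),round(a,1),"pct",np.round(np.percentile(T[:,:2],[2,50,98],axis=0).T,3).tolist())
E
```

```text
scene holder 0.75 px 226 243 200 229 n 370 125 z [0.031 0.072 0.106]
   rect 475.5 72.5 9.9 57.1 18.9 pct [[0.463, 0.474, 0.485], [0.047, 0.075, 0.099]]
scene stand 0.96 px 215 253 215 244 n 499 353 z [0.005 0.027 0.032]
   rect 476.5 73.7 57.6 99.9 19.2 pct [[0.437, 0.463, 0.491], [0.024, 0.085, 0.123]]
scene stand 0.44 px 329 351 143 161 n 163 0 z [-0.002  0.003  0.009]
scene bin_open 0.61 px 205 254 148 195 n 1715 298 z [0.003 0.037 0.067]
   rect 686.5 -1.0 126.6 115.2 3.6 pct [[0.623, 0.676, 0.747], [-0.057, 0.001, 0.058]]
top holder 0.23 px 215 245 202 226 n 417 17 z [-0.001  0.027  0.104]
   rect 480.3 69.0 8.0 58.3 19.9 pct [[0.468, 0.487, 0.492], [0.042, 0.057, 0.095]]
top stand 0.76 px 215 245 203 226 n 320 306 z [0.019 0.027 0.033]
   rect 478.7 71.7 54.7 96.1 22.0 pct [[0.443, 0.473, 0.511], [0.023, 0.07, 0.117]]
top bin_open 0.63 px 236 269 133 176 n 1294 123 z [-0.002  0.021  0.067]
   rect 687.5 -2.1 120.9 109.8 5.1 pct [[0.626, 0.658, 0.748], [-0.06, -0.008, 0.049]]
```

The scene view shows the stand at about (235,228) with the white holder in it. The open bin with the tape roll is at (230,172), between the two bins that already have holders. Both cameras agree: stand at (0.477, 0.073) with yaw about 19.5°, slot at (0.624, -0.005) with bin yaw about 4°. I'll move now.

Request:
{"fn": "send_rows", "kwargs": {
  "deltas": "0.045 -0.02 0 -6;0.09 -0.04 0 -12;0.135 -0.06 0 -18;0.18 -0.08 0 -24;0.225 -0.1 0 -30"
}}

```text
t: 2.0
eef_pos: [0.356, -0.5042, 0.2396]
tool_rot: [0.0, 0.927, 0.374, 0.0]
contact_force: [-0.1, -0.8, 0.0]
gripper_width: 1.001
grasp_force: 0.0
```

```bash
cat >> h.py <<'E'
def tool():
    o=bot.get_obs(); w,x,y,z=o["tool_rot"]
    from scipy.spatial.transform import Rotation as R
    M=R.from_quat([x,y,z,w]).as_matrix(); return o,M
def to(x,y,z,yaw):
    o,M=tool(); d=M.T@(np.array([x,y,z])-o["eef_pos"]); y0=np.degrees(np.arctan2(M[1,0],M[0,0]))
    print("t",round(float(o["t"]),2),"pos",np.round(o["eef_pos"],4),"yaw",round(y0,2),"tilt",np.round(M[:,2],4),"-> delta",np.round(d,4),"spin",round(-(yaw-y0),2))
E
python3 -c "
from h import *
to(.48,-.28,.24,75)"
```

```text
t 2.0 pos [ 0.356  -0.5042  0.2396] yaw 43.91 tilt [ 3.e-04 -6.e-04 -1.e+00] -> delta [ 0.2449 -0.0755 -0.0005] spin -31.09
```

Request:
{"fn": "send_rows", "kwargs": {
  "deltas": "0.048 -0.015 0 -6.2;0.096 -0.03 0 -12.4;0.144 -0.045 0 -18.6;0.192 -0.06 0 -24.8;0.24 -0.075 0 -31"
}}

```text
t: 2.5
eef_pos: [0.4764, -0.2851, 0.2397]
tool_rot: [0.0, 0.794, 0.608, 0.0]
contact_force: [0.8, -0.5, 0.1]
gripper_width: 1.002
grasp_force: 0.0
```

```bash
python3 -c "
from h import *
to(.48,-.04,.22,105)"
```

```text
t 2.5 pos [ 0.4764 -0.2851  0.2397] yaw 74.92 tilt [ 6.e-04 -6.e-04 -1.e+00] -> delta [ 0.2376 -0.0603  0.0195] spin -30.08
```

Request:
{"fn": "send_rows", "kwargs": {
  "deltas": "0.047 -0.012 0 -6;0.094 -0.024 0 -12;0.141 -0.036 0 -18;0.188 -0.048 0 -24;0.236 -0.06 0 -30",
  "claw": 0.5
}}

```text
t: 3.0
eef_pos: [0.48, -0.0417, 0.2397]
tool_rot: [0.001, 0.61, 0.793, 0.0]
contact_force: [1.1, 0.2, 1.2]
gripper_width: 0.504
grasp_force: 0.0
```

```bash
python3 -c "
from h import *
to(.4775,.073,.2,109.5)"
```

```text
t 3.0 pos [ 0.48   -0.0417  0.2397] yaw 104.89 tilt [ 9.e-04 -6.e-04 -1.e+00] -> delta [0.1115 0.027  0.0396] spin -4.61
```

Request:
{"fn": "send_rows", "kwargs": {
  "deltas": "0.037 0.009 0.01 -1.5;0.074 0.018 0.025 -3;0.1115 0.027 0.04 -4.6;0.1115 0.027 0.04 -4.6;0.1115 0.027 0.04 -4.6"
}}

```text
t: 3.5
eef_pos: [0.4778, 0.0721, 0.1992]
tool_rot: [-0.0, 0.578, 0.816, -0.0]
contact_force: [-0.2, -1.3, -0.4]
gripper_width: 0.505
grasp_force: 0.0
```

```bash
python3 - <<'E'
from h import *
to(.4775,.073,.066,109.5)
p=bot.read_camera("wrist"); save(p,"w1.png")
print([p[k] for k in("fx","fy","cx","cy")], np.round(np.linalg.inv(p["camera_from_world"]),3).tolist())
for q in("holder","holder_center","stand"):
    print(q,[(np.round(r["xyz"],3),round(r["confidence"],2)) for r in bot.landmark_of(p,q)[:2]])
d=p["depth"]; v,u=np.mgrid[:384,:512]
a=(u-p["cx"])/p["fx"]; b=(v-p["cy"])/p["fy"]; th=np.hypot(a,b); s=np.where(th>0,np.tan(th)/np.maximum(th,1e-9),1)
X=np.stack([a*s*d,-b*s*d,-d,np.ones_like(d)],-1)@np.linalg.inv(p["camera_from_world"]).T
X=X[...,:3]; ok=(d>0)&(th<1.3)&(abs(X[...,0]-.4775)<.06)&(abs(X[...,1]-.073)<.08)
for n,lo,hi in(("holder top",.098,.112),("stand",.022,.034)):
    T=X[ok&(X[...,2]>lo)&(X[...,2]<hi)]
    print(n,len(T), [np.round(k,1) for k in cv2.minAreaRect((T[:,:2]*1000).astype(np.float32))], np.round(np.median(T,0),4))
E
```

```text
t 3.5 pos [0.4778 0.0721 0.1992] yaw 109.41 tilt [-5.e-04 -0.e+00 -1.e+00] -> delta [0.0009 0.     0.1332] spin -0.09
[297.3186396354542, 297.3186396354542, 253.3955919562019, 188.80564310988376] [[0.944, -0.317, -0.095, 0.454], [0.331, 0.903, 0.273, 0.141], [-0.001, -0.289, 0.957, 0.334], [0.0, 0.0, 0.0, 1.0]]
holder [(array([0.478, 0.074, 0.011]), 0.85)]
holder_center [(array([0.48 , 0.074, 0.002]), 0.38)]
stand [(array([0.478, 0.077, 0.003]), 0.78)]
holder top 714 [array([479.5,  72.1]), array([ 8.7, 60. ]), np.float64(21.0)] [0.4789 0.0744 0.1048]
stand 4000 [array([479.3,  73. ]), array([56.1, 99.8]), np.float64(21.0)] [0.4773 0.0784 0.0279]
```

View pics/w1.png

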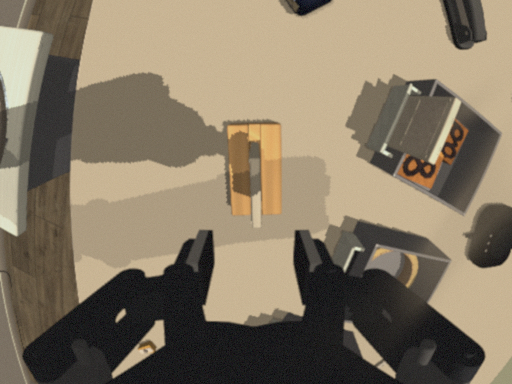

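The wrist view shows the holder's top edge at about (255,195), upright in the stand and centred between the fingers. The refined pose is (0.4795, 0.0722) with yaw 21°. Descending now.

Request:
{"fn": "send_rows", "kwargs": {
  "deltas": "0 0.002 0.035 -1.6;0 0.002 0.07 -1.6;0 0.002 0.1 -1.6;0 0.002 0.12 -1.6;0 0.002 0.133 -1.6"
}}

```text
t: 4.2
eef_pos: [0.4796, 0.0707, 0.065]
tool_rot: [-0.0, 0.568, 0.823, -0.001]
contact_force: [0.5, 0.2, -0.5]
gripper_width: 0.499
grasp_force: 0.0
```

Request:
{"fn": "send_rows", "kwargs": {
  "deltas": "0 0 0 0;0 0 0 0;0 0 0 0;0 0 0 0;0 0 0 0",
  "claw": 0,
  "force": 50
}}

```text
t: 4.7
eef_pos: [0.4807, 0.0721, 0.0672]
tool_rot: [0.001, 0.567, 0.823, 0.0]
contact_force: [-0.1, 0.0, 5.6]
gripper_width: 0.085
grasp_force: 51.8
```

Request:
{"fn": "send_rows", "kwargs": {
  "deltas": "0 0 0 0;0 0 0 0;0 0 0 0"
}}

```text
t: 5.0
eef_pos: [0.4807, 0.0721, 0.0673]
tool_rot: [0.001, 0.567, 0.823, 0.0]
contact_force: [0.2, -1.4, 7.1]
gripper_width: 0.086
grasp_force: 52.0
```

Request:
{"fn": "send_rows", "kwargs": {
  "deltas": "0 0 -0.02 0;0 0 -0.06 0;0 0 -0.1 0;0 0 -0.135 0;0 0 -0.135 0"
}}

```text
t: 5.5
eef_pos: [0.4828, 0.0731, 0.206]
tool_rot: [0.003, 0.567, 0.823, 0.003]
contact_force: [-0.3, 0.5, 0.1]
gripper_width: 0.086
grasp_force: 51.0
```

```bash
python3 -c "
from h import *
to(.595,-.006,.2,94)"
```

```text
t 5.5 pos [0.4828 0.0731 0.206 ] yaw 110.87 tilt [ 8.9e-03  7.0e-04 -1.0e+00] -> delta [-0.1138  0.0766  0.007 ] spin 16.87
```

Request:
{"fn": "send_rows", "kwargs": {
  "deltas": "-0.038 0.025 0 5;-0.076 0.051 0 10;-0.113 0.077 0 17;-0.113 0.077 0 17;-0.113 0.077 0 17"
}}

```text
t: 6.0
eef_pos: [0.592, -0.0067, 0.2001]
tool_rot: [-0.001, 0.683, 0.73, -0.0]
contact_force: [0.3, 0.7, -0.3]
gripper_width: 0.082
grasp_force: 50.9
```

```bash
cat >> h.py <<'E'
def fish(p):
    d=p["depth"]; v,u=np.mgrid[:384,:512]
    a=(u-p["cx"])/p["fx"]; b=(v-p["cy"])/p["fy"]; th=np.hypot(a,b); s=np.tan(th)/np.maximum(th,1e-9)
    X=(np.stack([a*s*d,-b*s*d,-d,np.ones_like(d)],-1)@np.linalg.inv(p["camera_from_world"]).T)[...,:3]
    return X,(d>0)&(th<1.3)
E
python3 - <<'E'
from h import *
to(.624,-.005,.13,94)
p=bot.read_camera("wrist"); save(p,"w2.png"); X,ok=fish(p)
for q in("holder_center","holder_foot","slot_mouth","bin_open"):
    print(q,[(np.round(r["xyz"],4),round(r["confidence"],2)) for r in bot.landmark_of(p,q)[:2]])
for r in bot.masks_of(p,"bin_open")[:1]:
    T=X[ok&r["mask"]]; print(r["confidence"],len(T))
    np.save("T.npy",T)
    R=T[(T[:,2]>.060)&(T[:,2]<.072)]; print("rim",len(R),[np.round(k,1) for k in cv2.minAreaRect((R[:,:2]*1000).astype(np.float32))])
N=X[ok&(abs(X[...,0]-.62)<.05)&(abs(X[...,1])<.07)]
R=N[(N[:,2]>.044)&(N[:,2]<.056)]; print("lip",len(R),[np.round(k,1) for k in cv2.minAreaRect((R[:,:2]*1000).astype(np.float32))])
E
```

```text
t 6.0 pos [ 0.592  -0.0067  0.2001] yaw 93.81 tilt [-1.8e-03  4.0e-04 -1.0e+00] -> delta [-0.0005  0.0321  0.07  ] spin -0.19
holder_center []
holder_foot []
slot_mouth [(array([ 0.6222, -0.0031,  0.0494]), 0.78)]
bin_open [(array([0.6878, 0.0014, 0.003 ]), 0.71)]
0.81 14549
rim 2135 [array([688.9,  -1. ]), array([121. , 112.7]), np.float64(4.3)]
lip 925 [array([642.1,  -3.8]), array([ 62.4, 111.4]), np.float64(4.0)]
```

View pics/w2.png

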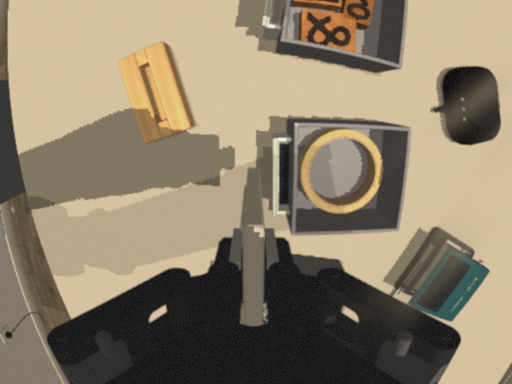

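The holder hangs in the jaws at about (255,275). The empty rail, white lip included, is at x≈281, rows 138-214, on the front of the tape bin. I'll measure the lip and the hanging holder from this view.

```bash
python3 - <<'E'
from h import *
p=bot.read_camera("wrist"); X,ok=fish(p)
a=np.radians(4.2); c=np.array([.6889,-.001])
xb=(X[...,:2]-c)@np.array([np.cos(a),np.sin(a)]); yb=(X[...,:2]-c)@np.array([-np.sin(a),np.cos(a)])
for lo,hi in((.03,.046),(.046,.058),(.06,.07)):
    m=ok&(abs(yb)<.05)&(xb>-.085)&(xb<-.05)&(X[...,2]>lo)&(X[...,2]<hi)
    h,e=np.histogram(xb[m],np.arange(-.085,-.049,.002)); print(lo,[(round(float(k),3),int(n)) for k,n in zip(e,h) if n])
    if lo>.045 and hi<.06:
        l=m&(xb<-.062); print("lip y",np.round(np.percentile(yb[l],[1,99]),4),"x by y",np.polyfit(yb[l],xb[l],1))
for r in bot.masks_of(p,"holder")[:2]:
    m=r["mask"]&ok; P=X[m]; v,u=np.nonzero(m); print("holder",round(r["confidence"],2),len(P),u.min(),u.max(),v.min(),v.max())
    if len(P)<50: continue
    o,M=tool(); L=(P-o["eef_pos"])@M   # tool coords
    L=L[(np.abs(L[:,1])<.015)]
    for z in np.arange(-.04,.07,.012):
        k=L[abs(L[:,2]-z)<.006]
        if len(k)>5: print("z",round(z,3),len(k),"x",np.round(np.percentile(k[:,0],[3,50,97]),4),"y",np.round(np.percentile(k[:,1],[3,50,97]),4))
E
```

```text
0.03 [(-0.077, 1), (-0.075, 4), (-0.073, 5), (-0.071, 128), (-0.069, 130), (-0.067, 126), (-0.065, 124), (-0.063, 125), (-0.061, 181)]
0.046 [(-0.079, 106), (-0.077, 148), (-0.075, 127), (-0.073, 105), (-0.071, 17), (-0.069, 18), (-0.067, 16), (-0.065, 15), (-0.063, 15), (-0.061, 155)]
lip y [-0.0392  0.0393] x by y [-0.00380898 -0.0739117 ]
0.06 [(-0.061, 148), (-0.059, 213), (-0.057, 114)]
holder 0.74 3204 240 265 167 324
z -0.04 2107 x [-0.0147  0.0117  0.0303] y [-0.0037 -0.      0.0038]
z -0.028 350 x [-0.0129  0.0303  0.0309] y [-0.0048 -0.0012  0.0046]
z -0.016 208 x [0.0107 0.0305 0.0309] y [-0.0054 -0.0005  0.0037]
z -0.004 160 x [0.0103 0.0305 0.0309] y [-0.0058 -0.0009  0.0036]
z 0.008 113 x [0.0285 0.0306 0.031 ] y [-0.0046 -0.0006  0.0034]
z 0.02 89 x [0.0287 0.0306 0.031 ] y [-0.0043 -0.0001  0.0032]
z 0.032 67 x [0.0297 0.0307 0.031 ] y [-0.0035 -0.0001  0.0039]
z 0.044 61 x [0.0297 0.0307 0.0311] y [-0.0038 -0.0001  0.0036]
z 0.056 23 x [0.0302 0.0307 0.031 ] y [-0.0034 -0.0001  0.0037]
```

Request:
{"fn": "send_rows", "kwargs": {
  "deltas": "0 0.008 0.02 -0.2;0 0.02 0.045 -0.4;0 0.031 0.065 -0.4;0 0.031 0.065 -0.4;0 0.031 0.065 -0.4"
}}

```text
t: 6.9
eef_pos: [0.6227, -0.0037, 0.1364]
tool_rot: [-0.0, 0.68, 0.733, -0.0]
contact_force: [-1.6, 0.0, 0.3]
gripper_width: 0.086
grasp_force: 50.9
```

```bash
python3 - <<'E'
from h import *
to(.6231,-.0058,.1,94.2)
p=bot.read_camera("wrist"); X,ok=fish(p)
a=np.radians(4.2); c=np.array([.6231,-.0058]); ex=np.array([np.cos(a),np.sin(a)]); ey=np.array([-ex[1],ex[0]])
o,M=tool(); print("tcp in slot",np.round([(o["eef_pos"][:2]-c)@ex,(o["eef_pos"][:2]-c)@ey],4))
xb=(X[...,:2]-c)@ex; yb=(X[...,:2]-c)@ey; z=X[...,2]
m=ok&(yb<.06)&(yb>.034)&(xb>.0)&(xb<.012)&(z>.06)&(z<.07); print("wall top",m.sum(),np.round(np.percentile(xb[m],[2,50,98]),4) if m.any() else "")
m=ok&(yb<.04)&(yb>.0)&(xb>-.02)&(xb<-.003)&(z>.044)&(z<.056); print("lip",m.sum(),np.round(np.percentile(xb[m],[2,50,98]),4) if m.any() else "")
m=ok&(yb<.05)&(yb>.02)&(abs(xb)<.008)&(z>.070)&(z<.12); print("holder",m.sum(),"x",np.round(np.percentile(xb[m],[2,50,98]),4),"y",np.round(np.percentile(yb[m],[2,50,98]),4),"z",z[m].min())
save(p,"w3.png")
E
```

```text
t 6.9 pos [ 0.6227 -0.0037  0.1364] yaw 94.3 tilt [-8.e-04  2.e-04 -1.e+00] -> delta [-0.0021  0.0002  0.0364] spin 0.1
tcp in slot [0.0002 0.0021]
wall top 205 [0.0062 0.0081 0.0116]
lip 424 [-0.0123 -0.0093 -0.004 ]
holder 226 x [-0.0039 -0.0001  0.0038] y [0.0311 0.0324 0.0328] z 0.07997723894481684
```

View pics/w3.png

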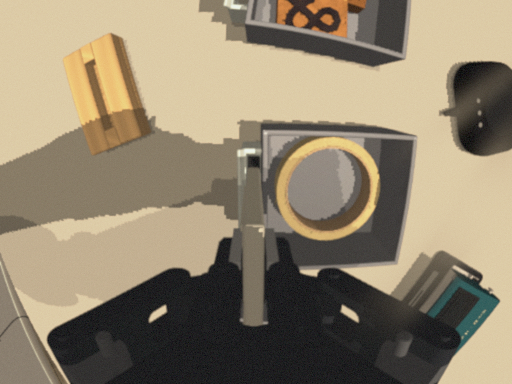

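The holder now hangs right over the rail, at about (252,165), between the lip and the wall. It is centred to about 0.2 mm across the slot. Lowering it into the mouth.

Request:
{"fn": "send_rows", "kwargs": {
  "deltas": "-0.002 0 0.008 0;-0.002 0 0.016 0;-0.002 0 0.023 0;-0.002 0 0.03 0;-0.002 0 0.035 0"
}}

```text
t: 7.45
eef_pos: [0.6229, -0.006, 0.1004]
tool_rot: [-0.0, 0.68, 0.733, -0.0]
contact_force: [-0.0, -0.5, -0.3]
gripper_width: 0.084
grasp_force: 50.9
```

Request:
{"fn": "send_rows", "kwargs": {
  "deltas": "0 0 0.003 0;0 0 0.006 0;0 0 0.008 0;0 0 0.01 0;0 0 0.01 0"
}}

```text
t: 7.95
eef_pos: [0.6231, -0.0059, 0.0917]
tool_rot: [0.0, 0.68, 0.733, -0.0]
contact_force: [-2.5, -1.0, 6.2]
gripper_width: 0.083
grasp_force: 51.9
```

Request:
{"fn": "send_rows", "kwargs": {
  "deltas": "0 0 0.002 0;0 0 0.003 0;0 0 0.004 0;0 0 0.004 0"
}}

```text
t: 8.35
eef_pos: [0.6234, -0.0058, 0.0892]
tool_rot: [0.0, 0.68, 0.733, -0.0]
contact_force: [-6.2, -0.6, 15.2]
gripper_width: 0.085
grasp_force: 53.2
```

Request:
{"fn": "send_rows", "kwargs": {
  "deltas": "0 -0.0005 0.001 0;0 -0.001 0.002 0;0 -0.001 0.002 0"
}}

```text
t: 8.65
eef_pos: [0.6234, -0.0058, 0.0891]
tool_rot: [0.001, 0.68, 0.733, 0.0]
contact_force: [-9.4, -1.2, 26.6]
gripper_width: 0.089
grasp_force: 54.9
```

```bash
python3 - <<'E'
from h import *
to(.6231,-.0058,.088,94.2)
p=bot.read_camera("scene"); cv2.imwrite("pics/s4.png",cv2.resize(p["img"][120:240,160:340,::-1],None,fx=4,fy=4,interpolation=cv2.INTER_CUBIC))
print(np.round(bot.get_obs()["contact_force"],1))
p=bot.read_camera("wrist"); X,ok=fish(p)
a=np.radians(4.2); c=np.array([.6231,-.0058]); ex=np.array([np.cos(a),np.sin(a)]); ey=np.array([-ex[1],ex[0]])
xb=(X[...,:2]-c)@ex; yb=(X[...,:2]-c)@ey; z=X[...,2]
m=ok&(yb<.045)&(yb>-.03)&(abs(xb)<.006)&(z>.115)&(z<.14)
print("holder top z",m.sum(),np.round(np.percentile(z[m],[5,50,95]),4) if m.any() else "")
E
```

```text
t 8.65 pos [ 0.6234 -0.0058  0.0891] yaw 94.27 tilt [ 0.0027 -0.0012 -1.    ] -> delta [ 0.     -0.0003  0.0011] spin 0.07
[-8.9 -1.1 27.2]
holder top z 2891 [0.118  0.1266 0.1282]
```

View pics/s4.png

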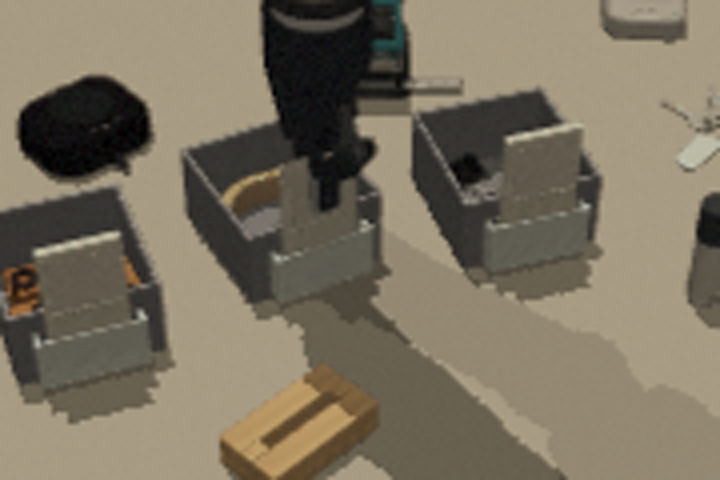

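The crop shows the holder upright behind the lip of the tape bin, at about (320,205), with the gripper still on it. Its top is at 127 mm, which is the fully home height. The last 2 mm of command raised the force from 15 to 27 N with only 0.1 mm of movement, so the seat is on its stop.

```bash
python3 -c "
from h import *
print(bot.hand_in())"
```

```text
the job is handed in; nothing more can be done
None
```

The label holder is in the tape bin's rail, upright with the seat pressed onto its stop (top at 127 mm, about 27 N down); the gripper is still holding it and the job is handed in.

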